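# Cam-lock a caddy to its bench dock

## Robot

A 6-joint arm with a two-finger parallel gripper is mounted at the origin on a cart in front of the work surface, level with it; the furniture and walls round the work are solid. World frame = base frame: x ahead of the robot, y to its left, z up, the work surface at z = 0. Lengths are in m, angles in degrees, forces in N, time in s.
With the tool pointing down it reaches from about 0.325 to 0.75 m from the base axis. Payload 7.6 kg.
Tool frame: the origin (TCP) lies on the centre line of the jaws, within the pads' length; the fingertips stand 19 mm ahead of it and the grasp point (between the pads) is the TCP; z points along the fingers, y is the line along which they close (so a half turn about z gives the same grasp; the last joint's range is limited). The gripper opens to 85 mm and grips with 20 to 120 N. Pads are 22 mm wide; open, the fingers measure 114 mm over their backs; the gripper's body (76 mm by 85 mm) begins 54 mm behind the grasp point. The pads swing forward as they close: fully open they stand 13 mm farther back than shut.
Start: joints at [-71.007, 2.991, 80.254, -0, 96.75, -4.028], TCP at [0.205, -0.483, 0.25] pointing down, gripper open.
Joint ranges: [-166.34, 166.34], [-52.06, 124.39], [6.96, 135.62], [-60.46, 240.46], [14.63, 156.25], [-167.68, 167.68]. Speed limits (degrees/s): [147.25, 147.25, 172.46, 180, 180, 180].

## Interface

Orientations are given as [roll, pitch, yaw] about the fixed x, y, z axes, in that order (R = Rz(yaw) Ry(pitch) Rx(roll)).
In Python, from workcell import manip gives the robot as it stands. The module is installed in compiled form; this text tells all that it offers.
- The arm moves only by the tool step_arm, never from a script. Its argument "deltas" is a list that holds one entry, the list of rows, each a list of 7 numbers: the finger opening in mm, from 0 to 85.4, then the shift along the tool's x, y, z in units of 30 mm (1.0 is 30 mm), then the turn, a rotation vector about the tool's x, y, z in units of 5 degrees (1.0 is 5 degrees). In form: [[[claw, dx, dy, dz, ax, ay, az], ...]]. A call has exactly 10 rows; each row is the pose to reach, as a shift and turn from the pose commanded when the call began, along the tool's axes at that moment; what a row does not reach only later rows make up. A row lasts 1/10 s, in which the tool goes at most 50 mm and 8.59 degrees, less where a joint would pass 70% of its speed; a pose out of reach is approached as far as the arm can. A call with a gripper value outside its range is refused whole. The fingers move at their own pace and stop on an object; "newtons" is the grip in N (left out, the last holds). Time passes only in rows, so rows that repeat a pose let the fingers close, or fill a call up. It gives the time, the measured TCP pose, the force, the opening and the grip force at its end, in the units of the state.
- manip.read_state(): the state, without advancing time (a new reading comes with each control period).
- manip.capture(name): name is "scene" or "side" or "wrist"; returns a dict with "image" (400x640x3 uint8, blue, green, red), "fx", "fy", "cx", "cy" (pixels), "T" (4x4, takes a point from camera to world coordinates). Camera axes: x right, y down, z forward; pixel columns grow to the right and rows downward; lengths in m; the calibration is good to about 2 mm. The wrist camera is an equidistant fisheye: a pixel r from the principal point sees the ray r / f radians off the axis. A picture is of the moment at which its call begins. There is no depth.
- manip.job_done(): hands the job in; it is judged then, once.
Trained networks look in a picture, given as the dict that the camera call returned (one of the last four; its "shot" number tells which), for a name from the list of things; names that differ only in an ending like _2 or _b are one class to them, and where a whole thing is asked for, a point or a joint stands for the part that bears it (a point fixed in the world has none). Each returns a list of dicts, best first, with "p" (0 to 1); they miss things now and then, are a little off and sometimes report something else, mostly with a low value. They report only what shows in the picture. A call takes as long as a camera call. They do not tell look-alikes from the thing itself.
- manip.trace(picture, label): "region" (400x640 bool, what is visible of it) and "extent" ([left, top, right, bottom] in pixels, round what is visible of it).
The state is a dict: "time_s": time; "q": joint angles; "joint_velocities": joint speeds; "effort": joint torques, N m; "ee_pos": TCP position; "tool_rot": TCP orientation; "force": force on the tool from outside, world axes, zero at the start; "torque": the same for the moment, N m; "finger_gap": opening from 0.0 (shut) to 1.0 (fully open); "gripper_force": force on a finger pad.
Only numpy, scipy, OpenCV 4.12 (cv2) and the standard library are available. Lean on these libraries where they do the work, as an engineer would, in place of code of your own. Each camera call takes 0.05 s, during which the arm holds its last target. There are 200 camera calls.

## Task

Take the loose white caddy by its handle and slide its headed stud straight into the open cam of the bench dock until the caddy meets the rubber buffers. Then turn the cam lever clockwise (seen from above) until the cam draws the caddy firmly tight, which is when the lever post takes a push of about 8 N; do not force it further, leave it there, and do not disturb the beaker and the two brown bottles nearby.

Things in the scene. Friction and masses are not known exactly. Their poses are not given: they have to be found in the camera images.
- caddy: loose white open tray, 90 x 90 x 45 mm, 0.3 to 0.5 kg, with an upright handle across its middle and a steel stud on one wall. Origin: centre of the underside; z up; +x points out through the wall that carries the stud (wall face at x = +45 mm)
- handle (a point): grip point of the caddy's handle, at (0, 0, 80) mm in the caddy's frame: a flat bar 12 mm thick (along the caddy's x) and 60 mm wide (along its y); free of the walls from 50 mm up to its top at 92 mm
- stud_head (a point): centre of the stud's head, at (74, 0, 30) mm in the caddy's frame. The stud is a round 8 mm neck sticking straight out of the wall, ending in an upright barrel-shaped head 14 mm across and 24 mm high
- dock: aluminium dock fixed to the bench. Origin on the cam's upright axis at bench height, z up. The caddy, standing on the bench with its x axis parallel to the dock's, enters along the dock's +x between two guide cheeks: 94 mm apart, 28 mm high, starting at x = -86 mm, with flared ends out to x = -111 mm (about 112 mm apart there)
- stop (a point): midpoint between two sprung rubber buffers that stop the caddy's stud wall, nominally at x = -48 mm in the dock's frame (its origin is then at -93 mm, the head about 19 mm before the cam axis). True depth is -51 to -45.5 mm: it differs by unit and this point does not show it. A stop of 4 to 10 N is enough; the cam still catches the head 2 mm short of the buffers
- cam: steel cam, 78 mm across, turning in the dock about the upright axis (origin on it at bench height, z up). Its lever points along its own +y. At the start it is open, mouth towards the caddy: its y axis is then the dock's y, or up to 0.1 rad clockwise of it. It turns clockwise from above, 2.8 rad at most, stays where left, and its spiral slot draws the stud 4.5 mm per rad along the dock's +x
- post (a point): grip point of the lever's upright round black post: 14 mm in diameter, 55 mm from the cam's axis, this point at z = 80 mm, free from z = 57 to 98 mm. The push along its path is 2 to 4 N while slack; load comes on somewhere 0.9 to 2.4 rad from open, then rises by 2 to 4 N per 0.1 rad. 7 to 9 N is properly tight; under 6 N too loose; over 10.5 N too tight
- bottle: bystander: small brown reagent bottle, 42 mm across, 71 mm high; origin at its underside
- beaker: bystander: small clear beaker, 74 x 79 mm, 92 mm high; origin at its underside
- jar: bystander: brown reagent bottle, 48 mm across, 93 mm high; origin at its underside
There are look-alikes about, which are no part of the job. Leave any purple look-alike of the caddy alone.

How it is judged:
By the outcome, as a careful person would: the job done as asked, in the order asked, and still so for the second after the job is handed in, with the robot touching nothing.
It also fails if it takes over 72 s, if anything falls off the work surface, if the arm or the gripper's body presses on something with over 40 N, if the wrist force passes 120 N, or if a joint passes its speed limit or range.

## Working session

There is one attempt and no reset: what is moved stays moved. The work goes in short steps, Python scripts to look and compute and a tool call to move; the robot and the scene stay as the last step left them, time stands still between calls to the robot, and variables do not carry over. Pictures are saved under pics/ and viewed, at most 10 in all, crops included, and the job is handed in when it is done.

Besides the shell and the picture viewer there is one more tool, called after ">>>" by a JSON object that holds its "api" and its "payload". step_arm: Moves the arm, as the interface text tells. Its arguments: {"type":"object","properties":{"deltas":{"type":"array"},"newtons":{"type":"number"}},"required":["deltas"]}

```bash
mkdir -p pics
cat > h.py <<'E'
import numpy as np, cv2
from workcell import manip
def cap(n): return manip.capture(n)
def ray(c,u,v):
    x=(u-c["cx"])/c["fx"]; y=(v-c["cy"])/c["fy"]
    return np.array(c["T"])[:3,:3]@np.array([x,y,1.])
def at_z(c,u,v,z):
    T=np.array(c["T"]); d=ray(c,u,v); o=T[:3,3]; return o+d*(z-o[2])/d[2]
def proj(c,p):
    T=np.array(c["T"]); q=T[:3,:3].T@(np.asarray(p,float)-T[:3,3]); return c["cx"]+c["fx"]*q[0]/q[2], c["cy"]+c["fy"]*q[1]/q[2]
E
python3 - <<'E'
from h import *
np.set_printoptions(precision=3,suppress=True)
ims=[]
for n in ("scene","side"):
    c=cap(n); cv2.imwrite(f"pics/{n}0.png",c["image"]); print(n,c["fx"],c["cx"],c["cy"],np.array(c["T"]).tolist())
    for l in ("caddy","handle","stud_head","dock","cam","post","bottle","beaker","jar"):
        r=manip.trace(c,l)
        for d in r:
            ys,xs=np.nonzero(d["region"])
            print(l,round(d["p"],2),d["extent"],len(xs), (xs.mean().round(1),ys.mean().round(1)) if len(xs) else "")
print(manip.read_state())
E
```

```text
scene 512.7074512763977 317.9341386072718 187.8207209571827 [[-0.562700584159155, -0.49460371756826454, 0.6623709045199664, -0.3826241260661348], [-0.8266487376611199, 0.3323416763664079, -0.4540934646889814, 0.6847439473183464], [0.004462858974124212, -0.8030667299282287, -0.5958723942021135, 0.9523435902188597], [0.0, 0.0, 0.0, 1.0]]
caddy 0.57 [398.3, 176.1, 410.1, 179.8] 26 (np.float64(402.9), np.float64(178.1))
handle 0.68 [275.6, 240.9, 317.6, 289.4] 1483 (np.float64(295.4), np.float64(263.7))
stud_head 0.7 [273.9, 240.8, 316.5, 284.8] 1458 (np.float64(295.5), np.float64(263.5))
stud_head 0.52 [398.4, 175.1, 412.2, 190.0] 88 (np.float64(404.9), np.float64(179.5))
dock 0.56 [265.5, 198.7, 330.4, 240.6] 1512 (np.float64(294.5), np.float64(216.9))
cam 0.93 [274.4, 198.7, 303.2, 224.5] 585 (np.float64(287.3), np.float64(210.0))
post 0.73 [277.0, 198.2, 303.0, 219.9] 583 (np.float64(287.3), np.float64(210.0))
bottle 0.73 [316.3, 149.7, 329.2, 171.7] 236 (np.float64(322.7), np.float64(160.9))
beaker 0.77 [377.8, 131.7, 403.3, 161.9] 628 (np.float64(389.7), np.float64(146.7))
jar 0.83
[... 1345 characters left out ...]
2 [266.5, 171.7, 276.6, 195.9] 327 (np.float64(271.9), np.float64(182.7))
beaker 0.92 [295.6, 130.7, 318.5, 165.6] 621 (np.float64(308.9), np.float64(147.6))
jar 0.9 [258.1, 277.3, 284.1, 300.5] 430 (np.float64(271.3), np.float64(288.5))
{'time_s': 1.0, 'q': array([-71.007,   2.992,  80.254,  -0.003,  96.75 ,  -4.027]), 'joint_velocities': array([-0.092, -0.109, -0.093, -0.102, -0.019,  0.029]), 'effort': array([  0.001, -38.155, -36.031,   0.   ,   0.   ,   0.   ]), 'ee_pos': array([ 0.205, -0.483,  0.25 ]), 'tool_rot': array([179.996,   0.003,  23.019]), 'force': array([ 0.078, -0.32 ,  0.228]), 'torque': array([0.036, 0.012, 0.029]), 'gripper_force': 0.0, 'finger_gap': 1.0051817895147195}
```

View pics/scene0.png

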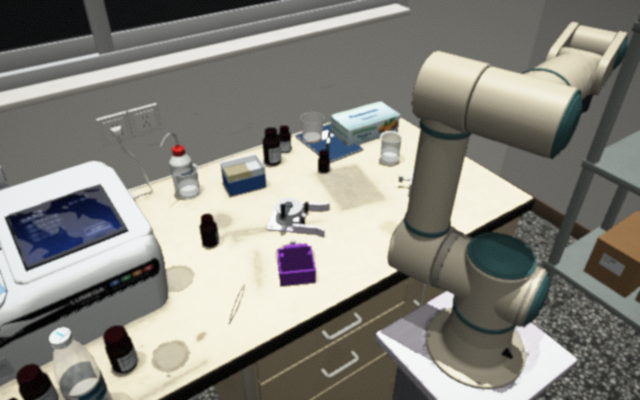

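View pics/side0.png

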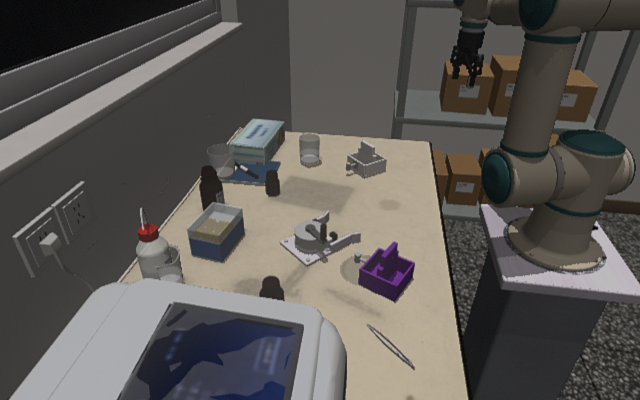

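The white caddy is at side (366,160), hidden behind the arm in the scene view. The only look-alike is the purple caddy at side (385,271) / scene (295,263). I choose the white one. The dock is at side (315,238) with its lever post at about (322,232). Next is a close crop to check the choice.

Run:
```python
from h import *
a=cv2.imread("pics/side0.png"); s=cv2.imread("pics/scene0.png")
f=lambda i,x,y,w,h,W,H: cv2.resize(i[y:y+h,x:x+w],(W,H),interpolation=cv2.INTER_CUBIC)
top=np.hstack([f(a,335,130,64,56,400,350)[:300],f(a,270,200,100,75,400,300)])
bot=np.hstack([f(s,255,190,80,60,400,300),f(s,385,160,40,30,400,300)])
cv2.imwrite("pics/crop1.png",np.vstack([top,bot]))
```

```text
(no output)
```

View pics/crop1.png

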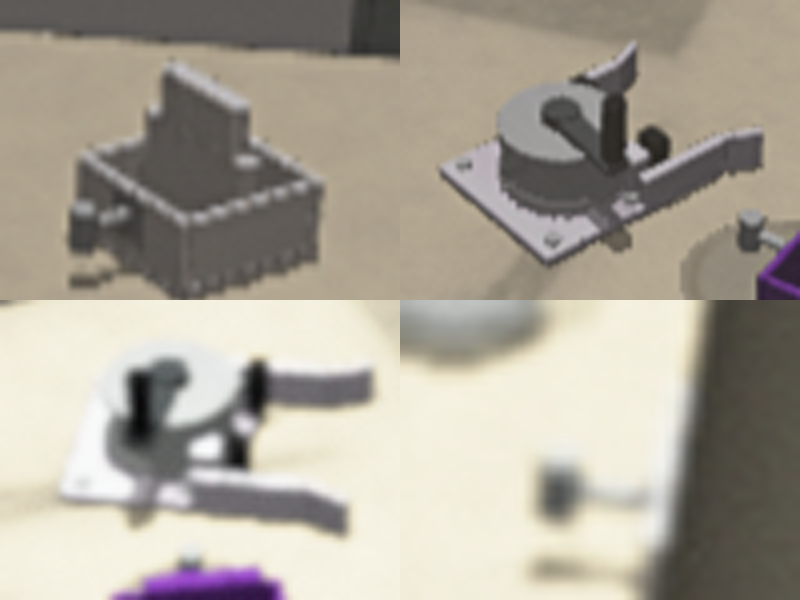

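```bash
cat > m.py <<'E'
from h import *
np.set_printoptions(precision=4,suppress=True)
from scipy.optimize import least_squares
S=cap("scene");D=cap("side")
def tri(ps,pd):
    A=[];b=[]
    for c,p in((S,ps),(D,pd)):
        d=ray(c,*p);d/=np.linalg.norm(d);P=np.eye(3)-np.outer(d,d);A.append(P);b.append(P@np.array(c["T"])[:3,3])
    return np.linalg.lstsq(np.vstack(A),np.hstack(b),rcond=None)[0]
s=lambda x,y:(255+x/5,190+(y-300)/5)
d=lambda x,y:(270+(x-400)/4,200+y/4)
print("post top",tri(s(142,374),d(614,97)),"side z98",at_z(D,*d(614,97),.098),at_z(S,*s(142,374),.098))
print("hub",tri(s(172,371),d(562,110)))
print("flare far top",tri(s(371,369),d(634,46)))
print("flare near top",tri(s(345,505),d(760,132)))
# caddy fit
e=lambda x,y:(335+x/6.25,130+y/6.25)
obs=[(D,e(170,64),(6*0,30,92)),(D,e(246,107),(0,-30,92)),(D,e(83,228),(74,0,30)),(S,(400.8,179.0),(74,0,30)),
 (D,e(188,218),(45,-45,45)),(D,e(80,157),(45,45,45)),(D,e(320,185),(-45,-45,45)),(D,e(186,296),(45,-45,0))]
def run(flip,y0):
    def res(p):
        r=[];c,sn=np.cos(p[2]),np.sin(p[2])
        for cam,uv,q in obs:
            x,y,z=np.array(q)/1000.; y*=flip
            r+=list(np.array(proj(cam,(p[0]+c*x-sn*y,p[1]+sn*x+c*y,z)))-uv)
        return r
    return least_squares(res,[.35,-.3,y0])
for f in(1,-1):
    for y0 in(0,1.57,3.14,-1.57):
        r=run(f,y0);print(f,r.x,np.degrees(r.x[2]),r.cost)
r=run(1,1.57)
E
python3 m.py
```

```text
post top [0.5587 0.1513 0.0961] side z98 [0.5588 0.1525 0.098 ] [0.5556 0.1533 0.098 ]
hub [0.5957 0.1112 0.0547]
flare far top [ 0.5672 -0.0068  0.0239]
flare near top [0.4777 0.0738 0.0239]
1 [ 0.4797 -0.2471 -0.5304] -30.38918708988207 297.1242746566567
1 [ 0.4797 -0.2471 -0.5304] -30.38902464051194 297.1242746800513
1 [ 0.4797 -0.2471  5.7528] 329.60889748379066 297.1242748801205
1 [ 0.4797 -0.2471 -0.5304] -30.390992057966663 297.1242748422226
-1 [ 0.4841 -0.3066  0.7422] 42.52233200103865 2.9766556076460255
-1 [ 0.4841 -0.3066  0.7422] 42.52234699707013 2.9766556076412054
-1 [ 0.4841 -0.3066  0.7422] 42.52234236989798 2.9766556076353385
-1 [ 0.4841 -0.3066  0.7422] 42.522324854163344 2.9766556076726007
```

>>> {"api": "step_arm", "payload": {"deltas": [[[85,1,-0.5,-0.2,0,0,-1.4],[85,2,-1,-0.4,0,0,-2.8],[85,3,-1.6,-0.6,0,0,-4.2],[85,4,-2.1,-0.8,0,0,-5.6],[85,5,-2.6,-1,0,0,-7],[85,6,-3.1,-1.2,0,0,-8.4],[85,7,-3.7,-1.4,0,0,-9.8],[85,8,-4.2,-1.5,0,0,-11.2],[85,9,-4.8,-1.6,0,0,-12.6],[85,9.6,-5,-1.6,0,0,-13]]]}}

```text
time_s: 2.1
ee_pos: [0.4129, -0.2306, 0.2991]
tool_rot: [179.9, 0.0, 88.4]
force: [-0.1, 0.4, -0.1]
finger_gap: 0.995
gripper_force: 0.0
```

Run:
```python
exec(open("m.py").read().split("s=lambda")[0])
for n,a,b in(("bottle",(322.7,160.9),(271.9,182.7)),("beaker",(389.7,146.7),(308.9,147.6)),("jar",(208,230.5),(271.3,288.5))): print(n,tri(a,b))
print(manip.read_state())
```

```text
bottle [ 0.7465 -0.1074  0.0371]
beaker [ 0.677  -0.3293  0.0496]
jar [0.6306 0.34   0.0568]
{'time_s': 2.2, 'q': array([-33.71  ,  -5.8395,  83.5021,   0.018 , 102.324 , -31.9446]), 'joint_velocities': array([-3.1524, -0.4386,  0.8642, -1.0078,  0.279 , -0.1956]), 'effort': array([  1.4629, -32.1552, -36.613 ,   0.1927,  -0.0413,   0.0004]), 'ee_pos': array([ 0.4129, -0.231 ,  0.2984]), 'tool_rot': array([179.9793,  -0.0078,  88.2384]), 'force': array([ 0.6489, -0.0592, -0.1613]), 'torque': array([-0.002 , -0.0033,  0.0032]), 'gripper_force': 0.0, 'finger_gap': 0.9994004158396537}
```

>>> {"api": "step_arm", "payload": {"deltas": [[[85,0.6,0.4,0,0,0,-1.3],[85,1.2,0.8,0,0,0,-2.6],[85,1.8,1.2,0,0,0,-3.9],[85,2.4,1.6,0,0,0,-5.2],[85,3,2,0,0,0,-6.5],[85,3.6,2.4,0,0,0,-7.8],[85,4.2,2.7,0,0,0,-8.6],[85,4.4,2.8,0,0,0,-8.8],[85,4.4,2.8,0,0,0,-8.8],[85,4.4,2.8,0,0,0,-8.8]]]}}

```text
time_s: 3.2
ee_pos: [0.4999, -0.1044, 0.2983]
tool_rot: [-180.0, 0.0, 131.9]
force: [0.4, -1.1, 0.3]
finger_gap: 0.995
gripper_force: 0.0
```

Run:
```python
exec(open("m.py").read().split("s=lambda")[0])
W=cap("wrist")
import pickle; pickle.dump((S,D,W),open("shots1.pkl","wb"))
print(W["fx"],W["cx"],W["cy"],np.array(W["T"]))
f=lambda i,x,y,w,h,W,H: cv2.resize(i[y:y+h,x:x+w],(W,H),interpolation=cv2.INTER_CUBIC)
a=cv2.resize(W["image"],(480,300),interpolation=cv2.INTER_AREA)
top=np.hstack([a,f(S["image"],372,155,64,60,320,300)])
bot=np.hstack([f(S["image"],255,190,80,60,400,300),f(D["image"],270,200,100,75,400,300)])
cv2.imwrite("pics/b.png",np.vstack([top,bot])); print(manip.read_state()["ee_pos"],manip.read_state()["tool_rot"])
```

```text
309.70691628693146 322.7334940119366 202.6949129668788 [[ 0.7448  0.6351  0.2045  0.4486]
 [ 0.6673 -0.7091 -0.228  -0.0462]
 [ 0.0002  0.3062 -0.952   0.4221]
 [ 0.      0.      0.      1.    ]]
[ 0.4999 -0.1043  0.2984] [-179.9935    0.0178  131.9028]
```

View pics/b.png

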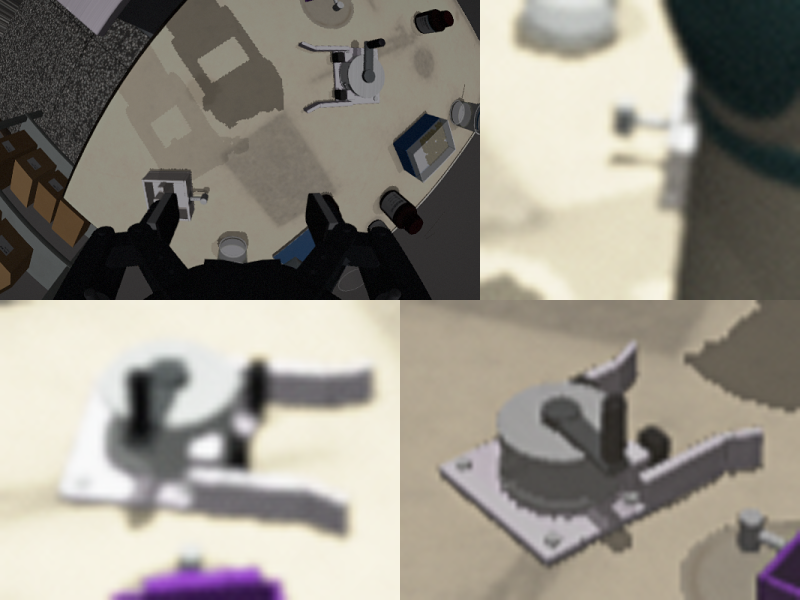

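The wrist view shows the whole dock, near (470,97) in full pixels, with the lever and the mouth facing the caddy. The white caddy, at about (225,257), is partly hidden by a finger. I'll enlarge the dock for precise points.

Run:
```python
import pickle,cv2
S,D,W=pickle.load(open("shots1.pkl","rb"))
i=W["image"]
cv2.imwrite("pics/w2.png",cv2.resize(i[45:150,390:530],(800,600),interpolation=cv2.INTER_CUBIC))
```

```text
(no output)
```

View pics/w2.png

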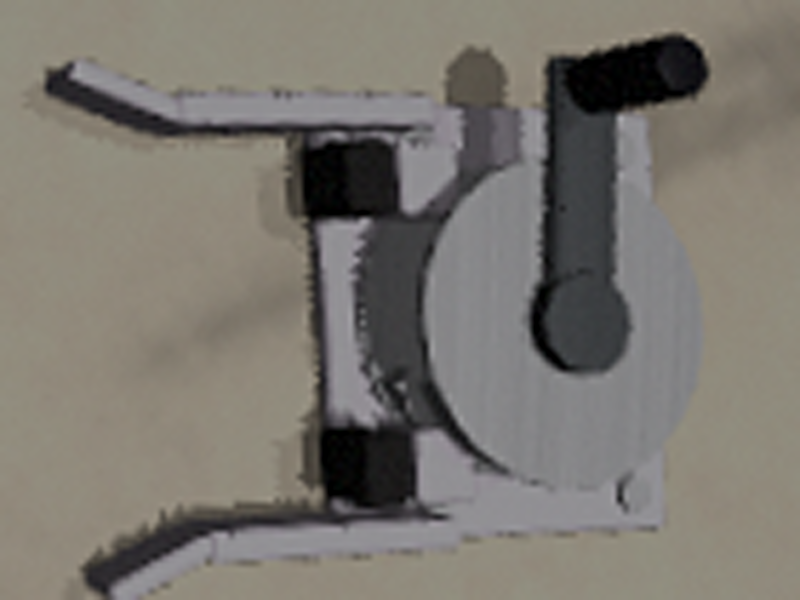

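```bash
cat > w.py <<'E'
import pickle
from h import *
np.set_printoptions(precision=4,suppress=True)
S,D,W=pickle.load(open("shots1.pkl","rb"))
def wz(c,u,v,z):
    a=np.array([(u-c["cx"])/c["fx"],(v-c["cy"])/c["fy"]]);t=np.linalg.norm(a)
    d=np.array([*(np.sin(t)*a/t),np.cos(t)]);T=np.array(c["T"]);d=T[:3,:3]@d;o=T[:3,3];return o+d*(z-o[2])/d[2]
k=140/800
p=lambda x,y,z:wz(W,390+x*k-.4,45+y*k-.4,z)[:2]
ang=lambda v:np.degrees(np.arctan2(v[1],v[0]))
u1,u2=p(180,124,.028),p(420,128,.028); l1,l2=p(213,534,.028),p(440,518,.028)
print("upper",u1,u2,ang(u2-u1),"lower",l1,l2,ang(l2-l1))
o1,o2=p(180,92,.028),p(430,98,.028);q1,q2=p(220,564,.028),p(455,546,.028);print("outer",ang(o2-o1),ang(q2-q1))
for z in(.04,.045,.05,.055):
    print("disc",z,p(562.5,325,z),"diam",np.linalg.norm(p(425,325,z)-p(700,325,z)),np.linalg.norm(p(562,160,z)-p(562,490,z)))
print("post",p(685,68,.098),"hub",p(587,322,.055))
yaw=np.radians(ang(u2-u1)+ang(l2-l1))/2;n=np.array([-np.sin(yaw),np.cos(yaw)]);print("yaw",np.degrees(yaw),"gap",n@(u1-l1),n@(u2-l2),"midline off",(n@u1+n@l1)/2,(n@u2+n@l2)/2, "hub off",n@p(587,322,.055),n@p(562,325,.045))
E
python3 w.py
```

```text
upper [0.5046 0.0806] [0.5458 0.1252] 47.25586716899121 lower [0.5757 0.0176] [0.6149 0.0622] 48.71194390106861
outer 47.165180644884984 48.82683650501046
disc 0.04 [0.6003 0.1152] diam 0.07827781454631699 0.07882508742859375
disc 0.045 [0.5983 0.1131] diam 0.0772534847755013 0.07779359614069524
disc 0.05 [0.5963 0.111 ] diam 0.07622915500468558 0.07676210485279678
disc 0.055 [0.5943 0.1089] diam 0.07520482523386983 0.07573061356489814
post [0.5606 0.1532] hub [0.5983 0.1144]
yaw 47.983905535029905 gap 0.09505849193720989 0.09353334071464119 midline off -0.3684311674630037 -0.3684404483440876 hub off -0.3679950747790446 -0.36883309293878225
```

>>> {"api": "step_arm", "payload": {"deltas": [[[85,-0.7,-0.75,0.4,0,0,0],[85,-1.5,-1.6,1,0,0,0],[85,-2.3,-2.4,1.7,0,0,0],[85,-3.1,-3.2,2.4,0,0,-0.1],[85,-3.8,-4,3,0,0,-0.1],[85,-4.4,-4.6,3.5,0,0,-0.1],[85,-4.65,-4.9,3.8,0,0,-0.1],[85,-4.65,-4.9,4.0,0,0,-0.1],[85,-4.65,-4.9,4.0,0,0,-0.1],[85,-4.65,-4.9,4.0,0,0,-0.1]]]}}

```text
time_s: 4.35
ee_pos: [0.4849, -0.3046, 0.1792]
tool_rot: [180.0, 0.1, 132.6]
force: [-0.4, -0.8, 0.2]
finger_gap: 0.993
gripper_force: 0.0
```

Run:
```python
from h import *
D=cap("side");W=cap("wrist");i=D["image"][100:200,290:420]
s=manip.read_state();print(s["ee_pos"],s["tool_rot"])
cv2.imwrite("pics/g.png",np.vstack([cv2.resize(i,(390,300),interpolation=cv2.INTER_CUBIC),W["image"][100:400,125:515]]))
```

```text
[ 0.48505915 -0.30476002  0.17948121] [1.79973251e+02 1.02428108e-01 1.32598589e+02]
```

View pics/g.png

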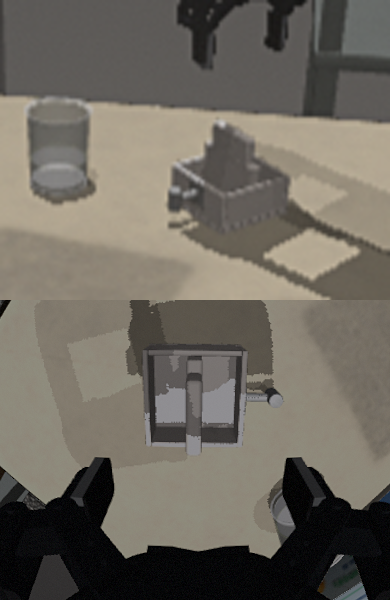

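Run:
```python
from h import *
exec("\n".join(l for l in open("w.py").read().split("\n") if 0)); 
src=open("w.py").read(); exec(src[src.index("def wz"):src.index("k=140")])
W=cap("wrist")
P=[wz(W,125+x,100+y-300,.045)[:2] for x,y in((143,347),(247,347),(244,446),(148,446))]
P=np.array(P);print(P.mean(0),[np.linalg.norm(P[i]-P[i-1]).round(4) for i in range(4)],[np.degrees(np.arctan2(*(P[b]-P[a])[::-1])).round(1) for a,b in((0,1),(3,2),(3,0),(2,1))])
print(wz(W,125+276,100+100,.030))
```

```text
[ 0.48562901 -0.30724788] [np.float64(0.0918), np.float64(0.0878), np.float64(0.0917), np.float64(0.0894)] [np.float64(42.5), np.float64(42.6), np.float64(132.5), np.float64(133.5)]
[ 0.54540101 -0.26008836  0.03      ]
```

>>> {"api": "step_arm", "payload": {"deltas": [[[85,-0.06,-0.04,0.7,0,0,0],[85,-0.06,-0.04,1.5,0,0,0],[85,-0.06,-0.04,2.3,0,0,0],[85,-0.06,-0.04,2.9,0,0,0],[85,-0.06,-0.04,3.25,0,0,0],[85,-0.06,-0.04,3.25,0,0,0],[5,-0.06,-0.04,3.25,0,0,0],[5,-0.06,-0.04,3.25,0,0,0],[5,-0.06,-0.04,3.25,0,0,0],[5,-0.06,-0.04,3.25,0,0,0]]], "newtons": 60}}

```text
time_s: 5.5
ee_pos: [0.485, -0.3079, 0.0815]
tool_rot: [180.0, 0.1, 132.5]
force: [-0.5, -0.2, 0.7]
finger_gap: 0.322
gripper_force: 0.0
```

>>> {"api": "step_arm", "payload": {"deltas": [[[5,0,0,0,0,0,0],[5,0,0,0,0,0,0],[5,0,0,0,0,0,0],[5,0,0,0,0,0,0],[5,0,0,-0.3,0,0,0],[5,0,0,-0.7,0,0,0],[5,0,0,-1,0,0,0],[5,0,0,-1,0,0,0],[5,0,0,-1,0,0,0],[5,0,0,-1,0,0,0]]]}}

```text
time_s: 6.5
ee_pos: [0.4845, -0.3074, 0.1102]
tool_rot: [-180.0, -0.1, 132.5]
force: [-0.4, -0.1, -5.0]
finger_gap: 0.128
gripper_force: 60.5
```

Run:
```python
from h import *
W=cap("wrist");D=cap("side")
import pickle;pickle.dump((W,D),open("g2.pkl","wb"))
s=manip.read_state();print(s["ee_pos"],s["tool_rot"],s["force"],s["finger_gap"],s["gripper_force"])
cv2.imwrite("pics/g2.png",np.vstack([cv2.resize(D["image"][90:190,290:420],(390,300)),W["image"][100:400,125:515]]))
```

```text
[ 0.48448646 -0.30745386  0.11014431] [-1.79985530e+02 -6.40858020e-02  1.32523158e+02] [-0.13530431  0.61475556 -5.05125867] 0.13318526200622313 60.50589710706845
```

View pics/g2.png

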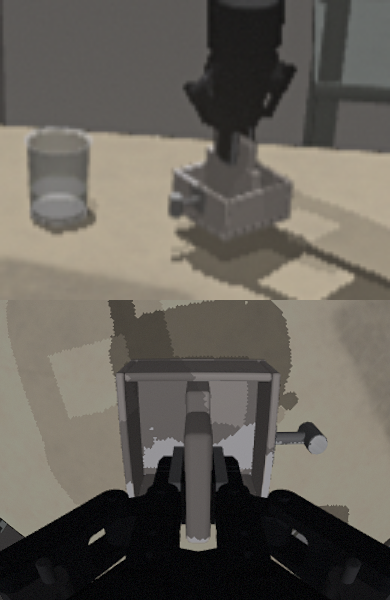

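Run:
```python
exec(open("m.py").read().split("s=lambda")[0])
print(tri((295.4,263.7),(385.3,271.6)), at_z(D,355,258,.03),at_z(D,385,300,0),at_z(D,415,272,.045),at_z(D,362,274,.045))
```

```text
[0.413  0.2069 0.0265] [0.4822 0.176  0.03  ] [0.41   0.2648 0.    ] [0.3521 0.2178 0.045 ] [0.4628 0.2426 0.045 ]
```

>>> {"api": "step_arm", "payload": {"deltas": [[[5,0.4,0.3,-0.3,0,0,-0.1],[5,1.2,0.9,-0.5,0,0,-0.2],[5,2.2,1.6,-0.5,0,0,-0.4],[5,3.3,2.4,-0.5,0,0,-0.6],[5,4.4,3.2,-0.5,0,0,-0.8],[5,5.4,3.9,-0.5,0,0,-0.9],[5,6.3,4.5,-0.5,0,0,-1],[5,6.9,4.95,-0.5,0,0,-1.1],[5,7.1,5.12,-0.5,0,0,-1.1],[5,7.1,5.12,-0.5,0,0,-1.1]]]}}

```text
time_s: 7.7
ee_pos: [0.4541, -0.0464, 0.1259]
tool_rot: [-180.0, 0.0, 138.1]
force: [0.7, -0.5, -5.7]
finger_gap: 0.131
gripper_force: 60.4
```

Run:
```python
from h import *
S=cap("scene");W=cap("wrist");D=cap("side")
import pickle;pickle.dump((S,W,D),open("p.pkl","wb"))
s=manip.read_state();print(s["ee_pos"],s["tool_rot"],s["force"])
cv2.imwrite("pics/p.png",np.vstack([np.hstack([cv2.resize(D["image"][170:270,250:400],(450,300),interpolation=2),cv2.resize(S["image"][160:260,255:370],(345,300),interpolation=2)]),np.hstack([W["image"][100:400,100:550],np.zeros((300,345,3),np.uint8)])]))
```

```text
[ 0.45416466 -0.04779888  0.12580719] [-1.79981235e+02  2.42677816e-02  1.37962460e+02] [ 0.25666454 -0.02764909 -4.1066273 ]
```

View pics/p.png

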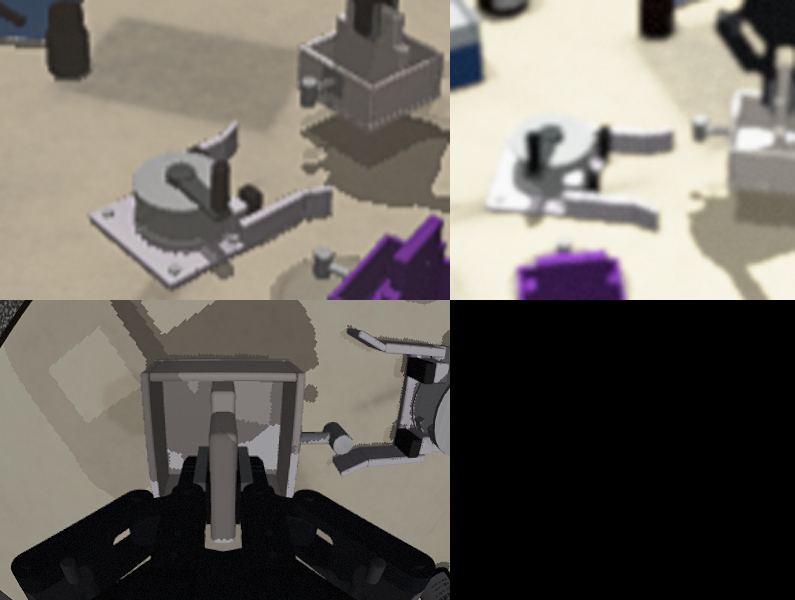

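>>> {"api": "step_arm", "payload": {"deltas": [[[5,0.02,0,0.3,0,0,0],[5,0.02,0,0.7,0,0,0],[5,0.02,0,1.1,0,0,0],[5,0.02,0,1.35,0,0,0],[5,0.02,0,1.45,0,0,0],[5,0.02,0.3,1.45,0,0,0],[5,0.02,0.7,1.45,0,0,0],[5,0.02,1.0,1.45,0,0,0],[5,0.02,1.0,1.45,0,0,0],[5,0.02,1.0,1.45,0,0,0]]]}}

```text
time_s: 8.85
ee_pos: [0.4737, -0.0239, 0.0822]
tool_rot: [-180.0, -0.0, 138.1]
force: [-0.4, -0.7, -5.5]
finger_gap: 0.128
gripper_force: 60.4
```

```bash
cat >> h.py <<'E'
def st():
    import time
    R=[]
    for _ in range(1): R.append(manip.read_state())
    s=R[0]; d=np.radians(48); e=np.array([np.cos(d),np.sin(d)]); n=np.array([-e[1],e[0]]); p=s["ee_pos"]; f=s["force"]
    print("t",round(s["time_s"],2),"dockx mm",round(1000*(p[:2]@e-.484),1),"y",round(1000*(p[:2]@n+.3684),1),"z",round(1000*p[2],1),"rot",s["tool_rot"].round(2),"Fx",round(f[:2]@e,1),"Fy",round(f[:2]@n,1),"Fz",round(f[2],1),"Tz",s["torque"].round(2),"gap",round(s["finger_gap"],3))
E
python3 -c "from h import *;st()"
```

```text
t 8.85 dockx mm -184.8 y 0.4 z 82.2 rot [-1.7998e+02 -1.0000e-02  1.3807e+02] Fx -0.8 Fy -0.2 Fz -5.5 Tz [-0.    0.04  0.05] gap 0.128
```

>>> {"api": "step_arm", "payload": {"deltas": [[[5,0,0,0.02,0,0,0],[5,0,0.2,0.02,0,0,0],[5,0,0.5,0.02,0,0,0],[5,0,0.8,0.02,0,0,0],[5,0,1.1,0.02,0,0,0],[5,0,1.4,0.02,0,0,0],[5,0,1.6,0.02,0,0,0],[5,0,1.8,0.02,0,0,0],[5,0,1.9,0.02,0,0,0],[5,0,1.9,0.02,0,0,0]]]}}

```text
time_s: 9.85
ee_pos: [0.5119, 0.0184, 0.0816]
tool_rot: [-180.0, -0.0, 138.0]
force: [-0.5, 0.8, -5.3]
finger_gap: 0.131
gripper_force: 60.3
```

```bash
python3 -c "from h import *;st()"
```

```text
t 9.85 dockx mm -127.8 y 0.3 z 81.6 rot [-179.99   -0.    138.04] Fx 0.3 Fy 0.9 Fz -5.3 Tz [-0.02  0.03  0.02] gap 0.131
```

>>> {"api": "step_arm", "payload": {"deltas": [[[5,0,0.1,0.01,0,0,0],[5,0,0.2,0.02,0,0,0],[5,0,0.3,0.02,0,0,0],[5,0,0.4,0.02,0,0,0],[5,0,0.5,0.02,0,0,0],[5,0,0.6,0.02,0,0,0],[5,0,0.7,0.02,0,0,0],[5,0,0.8,0.02,0,0,0],[5,0,0.83,0.02,0,0,0],[5,0,0.83,0.02,0,0,0]]]}}

```text
time_s: 10.85
ee_pos: [0.5286, 0.0369, 0.0811]
tool_rot: [180.0, 0.0, 138.0]
force: [-0.6, 1.1, -2.2]
finger_gap: 0.127
gripper_force: 60.7
```

```bash
python3 -c "from h import *;st()"
```

```text
t 10.85 dockx mm -102.8 y 0.3 z 81.1 rot [1.7998e+02 1.0000e-02 1.3804e+02] Fx 0.4 Fy 1.2 Fz -2.2 Tz [0.08 0.13 0.04] gap 0.127
```

Nothing is resisting so far and the underside is just touching the bench. I'll creep in from here.

>>> {"api": "step_arm", "payload": {"deltas": [[[5,0,0.03,0,0,0,0],[5,0,0.06,0,0,0,0],[5,0,0.09,0,0,0,0],[5,0,0.12,0,0,0,0],[5,0,0.15,0,0,0,0],[5,0,0.18,0,0,0,0],[5,0,0.2,0,0,0,0],[5,0,0.2,0,0,0,0],[5,0,0.2,0,0,0,0],[5,0,0.2,0,0,0,0]]]}}

```text
time_s: 11.85
ee_pos: [0.5325, 0.0412, 0.0811]
tool_rot: [180.0, 0.0, 138.0]
force: [-4.4, -1.8, 1.1]
finger_gap: 0.127
gripper_force: 61.0
```

```bash
python3 -c "from h import *;st()"
```

```text
t 11.85 dockx mm -97.1 y 0.3 z 81.1 rot [1.7999e+02 1.0000e-02 1.3802e+02] Fx -4.3 Fy 2.0 Fz 1.1 Tz [-0.18  0.67  0.04] gap 0.127
```

>>> {"api": "step_arm", "payload": {"deltas": [[[5,0,0.02,0,0,0,0],[5,0,0.04,0,0,0,0],[5,0,0.04,0,0,0,0],[5,0,0.04,0,0,0,0],[5,0,0.04,0,0,0,0],[5,0,0.04,0,0,0,0],[5,0,0.04,0,0,0,0],[5,0,0.04,0,0,0,0],[5,0,0.04,0,0,0,0],[5,0,0.04,0,0,0,0]]]}}

```text
time_s: 12.85
ee_pos: [0.5329, 0.0417, 0.0813]
tool_rot: [-179.9, -0.0, 138.0]
force: [-6.7, -3.0, 2.5]
finger_gap: 0.127
gripper_force: 61.5
```

```bash
python3 -c "from h import *;st()"
```

```text
t 12.85 dockx mm -96.5 y 0.2 z 81.3 rot [-179.92   -0.    138.02] Fx -6.7 Fy 3.0 Fz 2.5 Tz [-0.59  1.2   0.01] gap 0.127
```

Run:
```python
from h import *
S=cap("scene");W=cap("wrist");D=cap("side")
import pickle;pickle.dump((S,W,D),open("q.pkl","wb"))
cv2.imwrite("pics/q.png",np.vstack([np.hstack([cv2.resize(D["image"][190:270,275:375],(400,320),interpolation=2),cv2.resize(S["image"][180:250,260:347],(400,320),interpolation=2)]),cv2.resize(W["image"][130:270,220:620],(800,280),interpolation=2)]))
```

```text
(no output)
```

View pics/q.png

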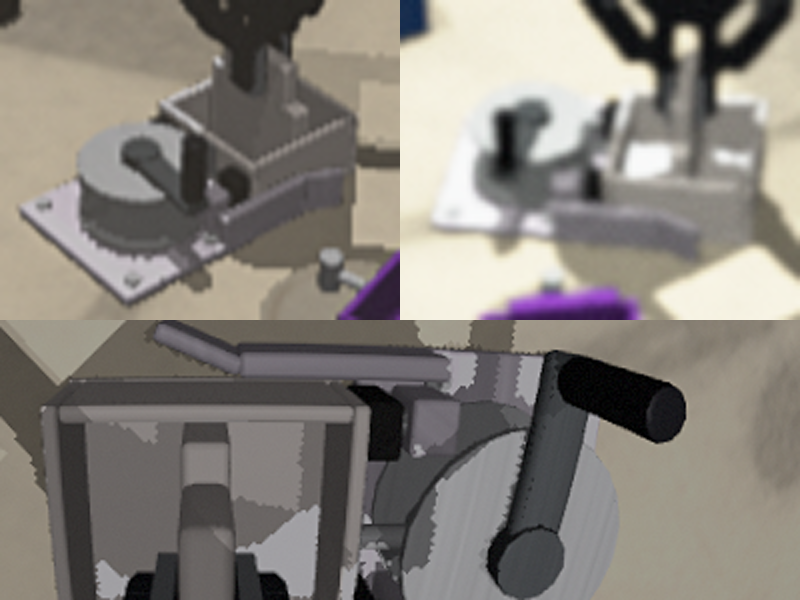

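The wall meets the buffers (wrist crop about x=365), the stud neck is in the cam mouth and the resistance is 6.7 N. I'll release and lift.

>>> {"api": "step_arm", "payload": {"deltas": [[[45,0,0,0,0,0,0],[45,0,0,0,0,0,0],[45,0,0,0,0,0,0],[45,0,0,0,0,0,0],[45,0,0,0,0,0,0],[45,0,0,-0.5,0,0,0],[45,0,0,-1.3,0,0,0],[45,0,0,-2.1,0,0,0],[45,0,0,-2.8,0,0,0],[45,0,0,-3,0,0,0]]]}}

```text
time_s: 14.0
ee_pos: [0.5345, 0.0421, 0.1751]
tool_rot: [179.8, 0.3, 138.0]
force: [-0.2, 0.0, 0.8]
finger_gap: 0.523
gripper_force: 0.0
```

>>> {"api": "step_arm", "payload": {"deltas": [[[45,0.2,0.3,0,0,0,0.1],[45,0.5,0.9,0,0,0,0.3],[45,0.9,1.6,0,0,0,0.5],[45,1.3,2.3,0,0,0,0.8],[45,1.6,2.9,0,0,0,1],[45,1.78,3.25,0,0,0,1],[45,1.8,3.33,0,0,0,1],[45,1.8,3.33,0,0,0,1],[45,1.8,3.33,0,0,0,1],[45,1.8,3.33,0,0,0,1]]]}}

```text
time_s: 15.0
ee_pos: [0.5599, 0.1517, 0.1711]
tool_rot: [-180.0, 0.0, 133.0]
force: [-0.3, -0.5, -0.3]
finger_gap: 0.527
gripper_force: 0.0
```

Run:
```python
from h import *
st(); s=manip.read_state();print(s["ee_pos"],s["force"])
W=cap("wrist");D=cap("side")
cv2.imwrite("pics/r.png",np.vstack([cv2.resize(W["image"][100:300,180:480],(600,400),interpolation=2),cv2.resize(D["image"][200:270,275:425],(600,200*1),interpolation=2)]))
import pickle;pickle.dump((W,D),open("r.pkl","wb"))
```

```text
t 15.0 dockx mm 3.3 y 53.8 z 171.1 rot [-1.7999e+02  1.0000e-02  1.3296e+02] Fx -0.6 Fy -0.1 Fz -0.3 Tz [ 0.03  0.05 -0.  ] gap 0.527
[0.55988397 0.15166668 0.17109717] [-0.32581332 -0.51508848 -0.27104271]
```

View pics/r.png

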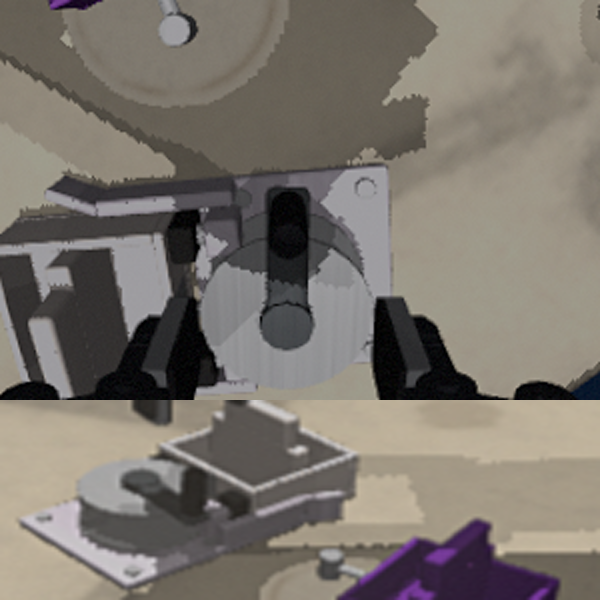

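Run:
```python
from h import *
import pickle
np.set_printoptions(precision=4,suppress=True)
src=open("w.py").read(); exec(src[src.index("def wz"):src.index("k=140")])
W,D=pickle.load(open("r.pkl","rb"))
p=wz(W,324,219,.098)[:2];h=[wz(W,323.4,262.8,z)[:2] for z in(.05,.057,.06)]
print(p,h,[ (np.linalg.norm(p-x),np.degrees(np.arctan2(*(p-x)[::-1]))) for x in h])
```

```text
[0.5592 0.1546] [array([0.6002, 0.1102]), array([0.5975, 0.113 ]), array([0.5964, 0.1142])] [(np.float64(0.06046745727956022), np.float64(132.6976980266148)), (np.float64(0.05659631924102948), np.float64(132.66226786065022)), (np.float64(0.05493726737353298), np.float64(132.6455549907341))]
```

>>> {"api": "step_arm", "payload": {"deltas": [[[45,0.06,0.05,0.6,0,0,0],[45,0.06,0.05,1.3,0,0,0],[45,0.06,0.05,2.0,0,0,0],[45,0.06,0.05,2.6,0,0,0],[45,0.06,0.05,3.0,0,0,0],[30,0.06,0.05,3.0,0,0,0],[20,0.06,0.05,3.0,0,0,0],[17,0.06,0.05,3.0,0,0,0],[17,0.06,0.05,3.0,0,0,0],[17,0.06,0.05,3.0,0,0,0]]], "newtons": 20}}

```text
time_s: 16.1
ee_pos: [0.5602, 0.1548, 0.0819]
tool_rot: [179.9, 0.1, 133.0]
force: [0.1, -0.6, -0.5]
finger_gap: 0.196
gripper_force: 0.2
```

```bash
cat >> h.py <<'E'
H=np.array([.597,.1136])
def plan(dths, ang):
    "rows to move TCP so that post angle (deg) follows ang, tool y along clockwise tangent; returns units"
    s=manip.read_state(); yaw=np.radians(s["tool_rot"][2]); p=s["ee_pos"][:2]
    X=np.array([np.cos(yaw),np.sin(yaw)]);Y=np.array([np.sin(yaw),-np.cos(yaw)])
    for a in ang:
        t=np.radians(a); d=H+.055*np.array([np.cos(t),np.sin(t)])-p
        print([round(float(v),3) for v in(d@X/.03,d@Y/.03)], "az",round((np.degrees(yaw)-a)%360/5,2))
def pst():
    s=manip.read_state();r=s["ee_pos"][:2]-H;a=np.arctan2(r[1],r[0]);T=np.array([np.sin(a),-np.cos(a)]);R=r/np.linalg.norm(r);f=s["force"]
    yw=np.radians(s["tool_rot"][2]);Y=np.array([np.sin(yw),-np.cos(yw)])
    print("t",s["time_s"],"ang",np.degrees(a).round(2),"r",(1000*np.linalg.norm(r)).round(2),"yaw",s["tool_rot"][2].round(2),"z",s["ee_pos"][2].round(4),"push T",(-f[:2]@T).round(2),"alongY",(-f[:2]@Y).round(2),"rad",(f[:2]@R).round(2),"fz",f[2].round(2),"gap",s["finger_gap"].round(3),s["gripper_force"])
E
python3 -c "
from h import *
pst();plan(0,[128,124,120,116,112,108,104])"
```

```text
Traceback (most recent call last):
  File "h.py", line 28, in pst
    print("t",s["time_s"],"ang",np.degrees(a).round(2),"r",(1000*np.linalg.norm(r)).round(2),"yaw",s["tool_rot"][2].round(2),"z",s["ee_pos"][2].round(4),"push T",(-f[:2]@T).round(2),"alongY",(-f[:2]@Y).round(2),"rad",(f[:2]@R).round(2),"fz",f[2].round(2),"gap",s["finger_gap"].round(3),s["gripper_force"])
                                                                                                                                                                                                                                                                     ^^^^^^^^^^^^^^^^^^^^^
AttributeError: 'float' object has no attribute 'round'
```

>>> {"api": "step_arm", "payload": {"deltas": [[[17,0,0.128,0,0,0,0.8],[17,-0.02,0.255,0,0,0,1.6],[17,-0.04,0.381,0,0,0,2.4],[17,-0.07,0.505,0,0,0,3.2],[17,-0.11,0.627,0,0,0,4],[17,-0.16,0.746,0,0,0,4.8],[17,-0.215,0.861,0,0,0,5.6],[17,-0.28,0.972,0,0,0,6.4],[17,-0.31,1.025,0,0,0,6.8],[17,-0.31,1.025,0,0,0,6.8]]]}}

```text
time_s: 17.1
ee_pos: [0.5888, 0.169, 0.0813]
tool_rot: [180.0, 0.0, 99.0]
force: [-0.4, -0.6, -0.4]
finger_gap: 0.201
gripper_force: 0.0
```

```bash
sed -i 's/s\["finger_gap"\].round(3)/round(float(s["finger_gap"]),3)/' h.py; python3 -c "
from h import *
pst();st()"
```

```text
t 17.1 ang 98.4 r 55.99 yaw 99.0 z 0.0813 push T 0.44 alongY 0.45 rad -0.58 fz -0.44 gap 0.201 0.0
t 17.1 dockx mm 35.6 y 43.9 z 81.3 rot [179.98   0.    99.  ] Fx -0.7 Fy -0.2 Fz -0.4 Tz [ 0.04 -0.01 -0.02] gap 0.201
```

>>> {"api": "step_arm", "payload": {"deltas": [[[17,0,0.03,0,0,0,0.2],[17,0,0.06,0,0,0,0.4],[17,0,0.1,0,0,0,0.6],[17,-0.01,0.13,0,0,0,0.8],[17,-0.01,0.16,0,0,0,1],[17,-0.015,0.19,0,0,0,1.2],[17,-0.02,0.225,0,0,0,1.4],[17,-0.02,0.255,0,0,0,1.6],[17,-0.02,0.29,0,0,0,1.8],[17,-0.03,0.32,0,0,0,2]]]}}

```text
time_s: 18.1
ee_pos: [0.5983, 0.1696, 0.081]
tool_rot: [-180.0, 0.0, 88.9]
force: [-1.6, 0.4, 1.0]
finger_gap: 0.2
gripper_force: 0.8
```

Run:
```python
from h import *
pst()
for n in("scene","side","wrist"):
    c=cap(n)
    for l in("post","cam"):
        for d in manip.trace(c,l)[:2]:
            ys,xs=np.nonzero(d["region"]); print(n,l,round(d["p"],2),np.round(d["extent"]),xs.mean().round(),ys.mean().round())
    if n!="wrist":
        for z in(.06,.098): print([np.round(proj(c,(*(H+.055*np.array([np.cos(a),np.sin(a)])),z)),1) for a in np.radians([89,98,132.7])])
    g=c["image"].mean(2)
    if n=="side":
        cv2.imwrite("pics/x.png",c["image"])
st()
```

```text
t 18.1 ang 88.7 r 56.03 yaw 88.94 z 0.081 push T 1.63 alongY 1.63 rad 0.35 fz 1.02 gap 0.2 0.7543359045030229
scene post 0.74 [273. 198. 304. 223.] 288.0 210.0
scene cam 0.58 [273. 200. 301. 226.] 287.0 210.0
[array([271.2, 209.6]), array([272.9, 211.1]), array([282.9, 215. ])]
[array([270.5, 198.7]), array([272.3, 200.3]), array([282.4, 204.1])]
side post 0.8 [293. 223. 324. 251.] 311.0 240.0
side cam 0.74 [293. 223. 324. 250.] 311.0 239.0
[array([305.2, 240.2]), array([309. , 240.5]), array([322.8, 238. ])]
[array([305.1, 226.7]), array([308.9, 227. ]), array([323. , 224.6])]
wrist post 0.64 [302. 247. 349. 353.] 322.0 302.0
wrist cam 0.88 [297. 245. 347. 354.] 322.0 302.0
t 18.55 dockx mm 42.3 y 37.2 z 81.1 rot [1.7998e+02 1.0000e-02 8.9020e+01] Fx 0.3 Fy -0.3 Fz -0.1 Tz [ 0.02 -0.04  0.01] gap 0.2
```

Run:
```python
import pickle,cv2,numpy as np
W,D=pickle.load(open("r.pkl","rb")); x=cv2.imread("pics/x.png").mean(2); d=D["image"].mean(2)
for n,i in(("before",d),("now",x)):
    print(n); print(i[222:246:4,300:332:3].astype(int))
```

```text
before
[[169 166 163 165 169 171 127  82 161 108  84]
 [165 168  87  80  79 148 144  44  41  71 168]
 [165 166  57  59  76  76 147  39  42  65  86]
 [165 167 168 174  54  51  49  41  41  89  37]
 [109 161 145 148  76  71  50  42  40  93  92]
 [ 74  81  78  78  78  80  81  55  53  76  80]]
now
[[ 50 147 142  34  39  40  39  39  36 103  81]
 [ 36 103  44  40  40  37  37  34 133  67 167]
 [ 38  45  38  71  38  89 145 145 142  63  84]
 [ 40  40  39  73  40  61  74  73 103  86  33]
 [ 42  42  38  74  37  75  77  69  80 178 181]
 [ 71  43  39  65  77  75  76  75  72  75  79]]
```

>>> {"api": "step_arm", "payload": {"deltas": [[[17,0,0.019,0,0,0,0.12],[17,0,0.038,0,0,0,0.24],[17,0,0.058,0,0,0,0.36],[17,0,0.077,0,0,0,0.48],[17,0,0.096,0,0,0,0.6],[17,-0.004,0.115,0,0,0,0.72],[17,-0.005,0.134,0,0,0,0.84],[17,-0.006,0.153,0,0,0,0.96],[17,-0.008,0.173,0,0,0,1.08],[17,-0.01,0.192,0,0,0,1.2]]]}}

```text
time_s: 19.55
ee_pos: [0.604, 0.1691, 0.081]
tool_rot: [-180.0, 0.0, 83.0]
force: [-1.2, -1.6, 0.1]
finger_gap: 0.198
gripper_force: 0.9
```

```bash
python3 -c "
from h import *
pst();pst()"
```

```text
t 19.55 ang 82.84 r 55.93 yaw 82.97 z 0.081 push T 0.95 alongY 0.96 rad -1.69 fz 0.14 gap 0.198 0.8766512098918611
t 19.55 ang 82.84 r 55.93 yaw 82.97 z 0.081 push T 0.95 alongY 0.96 rad -1.69 fz 0.14 gap 0.198 0.8766512098918611
```

>>> {"api": "step_arm", "payload": {"deltas": [[[17,0,0.019,0,0,0,0.12],[17,0,0.038,0,0,0,0.24],[17,0,0.058,0,0,0,0.36],[17,0,0.077,0,0,0,0.48],[17,0,0.096,0,0,0,0.6],[17,-0.004,0.115,0,0,0,0.72],[17,-0.005,0.134,0,0,0,0.84],[17,-0.006,0.153,0,0,0,0.96],[17,-0.008,0.173,0,0,0,1.08],[17,-0.01,0.192,0,0,0,1.2]]]}}

```text
time_s: 20.55
ee_pos: [0.6095, 0.1681, 0.081]
tool_rot: [-180.0, 0.0, 77.0]
force: [-4.7, -2.5, 0.8]
finger_gap: 0.204
gripper_force: 1.9
```

>>> {"api": "step_arm", "payload": {"deltas": [[[17,0,0.019,0,0,0,0.12],[17,0,0.038,0,0,0,0.24],[17,0,0.058,0,0,0,0.36],[17,0,0.077,0,0,0,0.48],[17,0,0.096,0,0,0,0.6],[17,-0.004,0.115,0,0,0,0.72],[17,-0.005,0.134,0,0,0,0.84],[17,-0.006,0.153,0,0,0,0.96],[17,-0.008,0.173,0,0,0,1.08],[17,-0.01,0.192,0,0,0,1.2]]]}}

```text
time_s: 21.55
ee_pos: [0.615, 0.1665, 0.081]
tool_rot: [-180.0, 0.0, 71.0]
force: [-6.0, -2.0, 1.6]
finger_gap: 0.205
gripper_force: 2.3
```

>>> {"api": "step_arm", "payload": {"deltas": [[[17,0,0.013,0,0,0,0.08],[17,0,0.026,0,0,0,0.16],[17,0,0.038,0,0,0,0.24],[17,0,0.051,0,0,0,0.32],[17,0,0.064,0,0,0,0.4],[17,-0.002,0.077,0,0,0,0.48],[17,-0.003,0.09,0,0,0,0.56],[17,-0.003,0.102,0,0,0,0.64],[17,-0.004,0.115,0,0,0,0.72],[17,-0.004,0.128,0,0,0,0.8]]]}}

```text
time_s: 22.55
ee_pos: [0.6184, 0.1652, 0.0809]
tool_rot: [-179.9, 0.0, 67.0]
force: [-6.8, -2.2, 1.2]
finger_gap: 0.201
gripper_force: 2.5
```

```bash
python3 -c "
from h import *
import time
pst();cap('wrist');pst();cap('wrist');pst();cap('wrist');pst()"
```

```text
t 22.55 ang 67.44 r 55.91 yaw 66.99 z 0.0809 push T 5.47 alongY 5.43 rad -4.68 fz 1.23 gap 0.201 2.4984172743279487
t 22.6 ang 67.44 r 55.93 yaw 66.96 z 0.0809 push T 5.41 alongY 5.38 rad -3.19 fz 1.57 gap 0.2 2.428077068470884
t 22.65 ang 67.44 r 55.95 yaw 66.99 z 0.0809 push T 4.08 alongY 4.06 rad -2.88 fz 1.8 gap 0.2 2.195056095079053
t 22.7 ang 67.41 r 55.97 yaw 67.0 z 0.0809 push T 5.55 alongY 5.51 rad -4.2 fz 0.84 gap 0.194 2.249231971145491
```

>>> {"api": "step_arm", "payload": {"deltas": [[[17,-0.01,0.007,0,0,0,0.04],[17,-0.02,0.013,0,0,0,0.08],[17,-0.03,0.019,0,0,0,0.12],[17,-0.035,0.026,0,0,0,0.16],[17,-0.04,0.032,0,0,0,0.2],[17,-0.04,0.038,0,0,0,0.24],[17,-0.04,0.045,0,0,0,0.28],[17,-0.04,0.051,0,0,0,0.32],[17,-0.04,0.058,0,0,0,0.36],[17,-0.04,0.064,0,0,0,0.4]]]}}

```text
time_s: 23.7
ee_pos: [0.6197, 0.1645, 0.0809]
tool_rot: [-179.9, -0.1, 65.0]
force: [-5.3, 3.2, 1.1]
finger_gap: 0.201
gripper_force: 3.1
```

```bash
python3 -c "
from h import *
import time
pst();cap('wrist');pst();cap('wrist');pst();cap('wrist');pst()"
```

```text
t 23.7 ang 65.97 r 55.72 yaw 65.03 z 0.0809 push T 6.12 alongY 6.13 rad 0.73 fz 1.13 gap 0.201 3.0630910812760703
t 23.75 ang 65.91 r 55.71 yaw 65.02 z 0.081 push T 6.15 alongY 6.17 rad 1.25 fz -0.24 gap 0.203 2.936900917411549
t 23.8 ang 65.93 r 55.73 yaw 65.03 z 0.081 push T 6.17 alongY 6.18 rad 0.5 fz 0.4 gap 0.201 2.929600042698439
t 23.85 ang 65.93 r 55.71 yaw 65.04 z 0.081 push T 5.48 alongY 5.49 rad 0.7 fz 0.71 gap 0.2 2.9214921819220763
```

>>> {"api": "step_arm", "payload": {"deltas": [[[17,0,0.007,0,0,0,0.04],[17,0,0.013,0,0,0,0.08],[17,0,0.019,0,0,0,0.12],[17,0,0.026,0,0,0,0.16],[17,0,0.032,0,0,0,0.2],[17,-0.002,0.038,0,0,0,0.24],[17,-0.003,0.045,0,0,0,0.28],[17,-0.003,0.051,0,0,0,0.32],[17,-0.003,0.058,0,0,0,0.36],[17,-0.003,0.064,0,0,0,0.4]]]}}

```text
time_s: 24.85
ee_pos: [0.6213, 0.1637, 0.081]
tool_rot: [-179.9, -0.1, 63.0]
force: [-5.6, 2.4, 1.4]
finger_gap: 0.197
gripper_force: 3.3
```

```bash
python3 -c "
from h import *
import time
pst();cap('wrist');pst();cap('wrist');pst();cap('wrist');pst()"
```

```text
t 24.85 ang 64.12 r 55.68 yaw 63.04 z 0.081 push T 6.05 alongY 6.04 rad -0.28 fz 1.37 gap 0.197 3.347458806820214
t 24.9 ang 64.09 r 55.66 yaw 63.03 z 0.0809 push T 6.68 alongY 6.68 rad 0.31 fz 0.98 gap 0.201 3.294982475345023
t 24.95 ang 64.11 r 55.68 yaw 63.04 z 0.081 push T 5.82 alongY 5.81 rad -0.57 fz 0.42 gap 0.2 3.27893634152133
t 25.0 ang 64.11 r 55.67 yaw 63.04 z 0.0809 push T 6.06 alongY 6.06 rad -0.05 fz 0.62 gap 0.198 3.2714618182217237
```

>>> {"api": "step_arm", "payload": {"deltas": [[[17,0,0.008,0,0,0,0.05],[17,0,0.016,0,0,0,0.1],[17,0,0.024,0,0,0,0.15],[17,0,0.032,0,0,0,0.2],[17,0,0.04,0,0,0,0.25],[17,-0.002,0.048,0,0,0,0.3],[17,-0.003,0.056,0,0,0,0.35],[17,-0.003,0.064,0,0,0,0.4],[17,-0.004,0.072,0,0,0,0.45],[17,-0.004,0.08,0,0,0,0.5]]]}}

```text
time_s: 26.0
ee_pos: [0.623, 0.1627, 0.0809]
tool_rot: [-179.8, -0.0, 60.6]
force: [-8.6, 2.8, 1.4]
finger_gap: 0.196
gripper_force: 4.4
```

```bash
python3 -c "
from h import *
import time
pst();cap('wrist');pst();cap('wrist');pst();cap('wrist');pst()"
```

```text
t 26.0 ang 62.05 r 55.56 yaw 60.55 z 0.0809 push T 8.91 alongY 8.86 rad -1.54 fz 1.38 gap 0.196 4.428987577557564
t 26.05 ang 62.04 r 55.56 yaw 60.54 z 0.081 push T 7.2 alongY 7.18 rad -0.92 fz 2.42 gap 0.198 4.1694298313814215
t 26.1 ang 62.03 r 55.58 yaw 60.55 z 0.0809 push T 8.87 alongY 8.84 rad -1.05 fz 2.73 gap 0.204 4.175584057811648
t 26.15 ang 62.0 r 55.57 yaw 60.56 z 0.0809 push T 7.66 alongY 7.66 rad 0.23 fz 0.49 gap 0.203 4.170868303917814
```

Push averages about 8.1 N, which is properly tight. I'll release and lift away.

>>> {"api": "step_arm", "payload": {"deltas": [[[35,0,0,0,0,0,0],[45,0,0,0,0,0,0],[45,0,0,0,0,0,0],[45,0,0,0,0,0,0],[45,0,0,-0.4,0,0,0],[45,0,0,-1.0,0,0,0],[45,0,0,-1.8,0,0,0],[45,0,0,-2.6,0,0,0],[45,0,0,-3.4,0,0,0],[45,0,0,-3.6,0,0,0]]]}}

```text
time_s: 27.15
ee_pos: [0.6252, 0.1615, 0.1939]
tool_rot: [179.7, -0.3, 60.5]
force: [0.1, 0.1, 0.2]
finger_gap: 0.527
gripper_force: 0.0
```

Run:
```python
from h import *
import pickle
np.set_printoptions(precision=4,suppress=True)
src=open("w.py").read(); exec(src[src.index("def wz"):src.index("k=140")])
st();pst()
S=cap("scene");D=cap("side")
W=cap("wrist"); pickle.dump((S,D,W),open("end.pkl","wb"))
def inv(p):
    T=np.array(W["T"]);q=T[:3,:3].T@(np.asarray(p)-T[:3,3]);t=np.arctan2(np.hypot(q[0],q[1]),q[2]);r=np.hypot(q[0],q[1]);return W["cx"]+W["fx"]*t*q[0]/r,W["cy"]+W["fy"]*t*q[1]/r
# post top: darkest compact blob near predicted
u,v=inv((*(H+.055*np.array([np.cos(np.radians(62)),np.sin(np.radians(62))])),.098));print("pred post top",u,v)
for n,c in(("scene",S),("side",D)):
  for l in("caddy","post","bottle","beaker","jar"):
    for d in manip.trace(c,l)[:2]:
        ys,xs=np.nonzero(d["region"]);print(n,l,round(d["p"],2),np.round(d["extent"]),xs.mean().round(1),ys.mean().round(1))
g=W["image"].mean(2); 
m=(g<45).astype(np.uint8); k,lab,sta,cen=cv2.connectedComponentsWithStats(m)
for i in range(1,k):
    if sta[i,4]>60: print(sta[i],cen[i].round(1))
# caddy wall contrast: predicted stud wall top edge points
d=np.radians(48);e=np.array([np.cos(d),np.sin(d)]);n=np.array([-e[1],e[0]]);O=.484*e-.3684*n
for x in(-97,-93,-90): print(x,[np.round(inv((*(O+(x+45)/1e3*e+y/1e3*n),.045)),1) for y in(40,0)])
```

```text
t 27.15 dockx mm 54.3 y 11.9 z 193.9 rot [179.69  -0.26  60.52] Fx 0.2 Fy -0.0 Fz 0.2 Tz [-0.02  0.02  0.02] gap 0.527
t 27.15 ang 59.55 r 55.56 yaw 60.52 z 0.1939 push T -0.04 alongY -0.04 rad 0.16 fz 0.23 gap 0.527 0.0
pred post top 318.72311210282726 214.8736558914081
scene caddy 0.96 [301. 192. 337. 234.] 321.7 213.4
scene caddy 0.79 [275. 239. 318. 287.] 295.4 264.0
scene bottle 0.75 [316. 149. 330. 171.] 323.1 161.3
scene beaker 0.65 [263. 192. 326. 237.] 288.7 216.8
scene jar 0.82 [202. 210. 221. 248.] 208.3 230.7
side caddy 0.69 [354. 241. 412. 303.] 385.3 271.7
side caddy 0.59 [316. 196. 366. 238.] 341.5 218.7
side post 0.7 [292. 221. 325. 252.] 308.7 235.4
side bottle 0.78 [265. 171. 278. 194.] 271.5 183.3
side bottle 0.29 [317. 196. 365. 240.] 341.8 219.3
side beaker 0.63 [307. 134. 318. 159.] 314.4 144.6
side jar 0.94 [259. 275. 281. 300.] 271.9 287.9
[ 195    0   70   53 2466] [228.2  20.7]
[ 441   68   48  119 2265] [465.  125.5]
[    0    85   558   315 38962] [312.7 346.1]
[ 541  174   90   88 3960] [592.9 216. ]
[ 308  191   22   63 1098] [318.6 219.5]
[ 103  201   90   86 1864] [164.4 230.7]
[564 205   9  35 109] [567.3 218.3]
[ 103  218   73   79 3282] [137.2 253.9]
[197 238  10  14  80] [201.6 244.4]
[573 278   8  26  62] [575.8 289.1]
[334 280  20  15 215] [344.2 287.6]
[303 284  18   7  66] [311.4 287.3]
[  0 291  65  94 654] [ 22.  329.5]
[534 309  53  11 318] [556.8 314.2]
[550 326  44  31  93] [572.2 340.5]
[557 332  49  35  80] [580.3 349.9]
[  4 390  26  10 143] [ 17.3 396. ]
-97 [array([273.3, 285.4]), array([311.1, 292.9])]
-93 [array([273.8, 282.2]), array([311.8, 289.8])]
-90 [array([274.2, 279.9]), array([312.4, 287.4])]
```

```bash
python3 -c "
from workcell import manip
print(manip.job_done())"
```

```text
the job is handed in; nothing more can be done
None
```

I handed the job in at about 27 s. The white caddy slid into the dock until it met the buffers at about 6.7 N, and the cam lever is turned clockwise to about 8.1 N and left there; the gripper is clear, and no image showed the beaker or bottles disturbed (the beaker was partly hidden by the arm at the end).

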